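Change the tube block in a block mixer and clamp it with the cam lever

TASK

Change the block in the mixer: swing the cam lever fully out to free the clamp jaw, lift out the fitted block and set it down upright in the middle of the dark rubber mat. Then seat the block with the six large bores flat in the nest, its bevelled corner in the nest's bevelled corner, let go of it, and swing the lever fully back in so that the jaw clamps it against the fence. Lower the blocks rather than dropping them, and leave everything else on the bench where it stands.

Things in the scene. Friction and masses are not known exactly. Their poses are not given: they have to be found in the camera images.
- mixer: White box 230 (x) x 200 (y) x 80 mm with an aluminium platform on top, its upper face 100 mm above the bench; fixed; origin under its centre on the bench. Its panel is at its -x. On the platform are the nest and, to the nest's -y, jaw and cam lever. Nest rails and jaw are 15 mm high and 10 mm thick, the top 5 mm of their inner faces sloped back 4 mm as a lead-in.
- nest_seat (a point): Point on the nest's floor (the platform) under the centre of a clamped block; axes as the mixer's. From it: fence 30 mm to +y, end stops 47 mm to +x and -x (2 mm clear of a block), jaw to -y. The nest's corner at +x +y is bevelled, 2.5 mm clear of a clamped block's bevel, so a block goes in only with its axes along the mixer's.
- clamp_jaw (a joint): Sliding steel jaw, 76 mm long, driven only by the cam lever: 0 = clamped, 0.006 m = fully withdrawn (to the mixer's -y). Withdrawn, its face is 35.9 mm to -y of nest_seat, so a block lowered 2.9 mm to -y of nest_seat clears jaw and fence alike; clamping slides the block to the fence.
- cam_lever (a joint): 0 = fully in (locked; the lever lies along the jaw, pointing to the mixer's -x), 1.57 = fully out (points to its -y); end stops at both. It turns about a vertical axis, counter-clockwise from above as it opens, stays where it is left and needs 2 to 4 N at the knob.
- cam_pivot (a point): On the lever's vertical pivot axis, at the height of lever_knob.
- lever_knob (a point): Middle of the upright round black knob at the lever's end, 65 mm from the pivot axis, 42 mm above the platform. The knob is 16 mm in diameter and reaches from 22 mm below this point (the top of the flat lever bar, 8 mm thick, 12 mm wide) to 10 mm above it.
- fitted_block: Aluminium tube block, 90 x 60 x 50 mm (x, y, z), about 0.4 to 0.75 kg; origin at the centre of its underside, z up. The vertical corner at its +x +y is bevelled off (14 mm along each side). Fifteen 12 mm bores (5 x 3). It starts clamped in the mixer's nest.
- six_bore_block: Aluminium tube block, 90 x 60 x 50 mm (x, y, z), about 0.4 to 0.75 kg; origin at the centre of its underside, z up. The vertical corner at its +x +y is bevelled off (14 mm along each side). Six large 18 mm bores (3 x 2). This is the block to fit. It stands upright on the bench, to either side.
- six_bore_block_bevel (a point): Middle of the bevelled corner of the six-bore block, at its top face.
- mat: Dark rubber mat, 160 x 140 x 3 mm, lying fixed on the bench; origin at the centre of its underside.
- pcr_block: Aluminium tube block, 90 x 60 x 50 mm (x, y, z), about 0.4 to 0.75 kg; origin at the centre of its underside, z up. The vertical corner at its +x +y is bevelled off (14 mm along each side). 28 small 7 mm bores (7 x 4). A bystander.
- tube_rack: Blue rack of microtubes, 94 x 58 mm, 51 mm high over the caps; origin at the centre of its underside. A bystander.
- media_bottle: Glass bottle with a blue cap, 66 mm in diameter, 165 mm high; origin at the centre of its underside. A bystander.
- buffer_bottle: White bottle, 60 mm in diameter, 150 mm high; origin at the centre of its underside. A bystander.
- wash_bottle: White wash bottle with a red cap, 62 mm in diameter, 175 mm high with its bent spout; origin at the centre of its underside. A bystander.
- pipette: Micropipette lying on the bench along its own y, 250 mm long, 30 mm high; origin on the bench under its middle. A bystander.
- timer: Flat white timer, 60 x 70 x 22 mm; origin at the centre of its underside. A bystander.
Not all that is in view belongs to the job. Leave any brown or turquoise look-alike of the fitted_block alone. What is shaped like the six_bore_block but brown is not meant.

How it is judged:
By the outcome, as a careful person would: the job done as asked, in the order asked, and still so for the second after the job is handed in, with the robot touching nothing.
It also fails if it takes over 72 s, if anything falls off the work surface, if the arm or the gripper's body presses on something with over 40 N, if the wrist force passes 120 N, or if a joint passes its speed limit or range.

ROBOT

A 6-joint arm with a two-finger parallel gripper is mounted at the origin on the work surface. World frame = base frame: x ahead of the robot, y to its left, z up, the work surface at z = 0. Lengths are in m, angles in rad, forces in N, time in s.
With the tool pointing down it reaches from about 0.35 to 0.975 m from the base axis. Payload 4.9 kg.
Tool frame: the origin (TCP) lies at the very end of the fingers, on their centre line; the grasp point (between the pads) lies 19 mm behind it; z points along the fingers, y is the line along which they close (so a half turn about z gives the same grasp; the last joint's range is limited). The gripper opens to 85 mm and grips with 20 to 120 N. Pads are 22 mm wide; open, the fingers measure 114 mm over their backs; the gripper's body (76 mm by 85 mm) begins 54 mm behind the grasp point. The pads swing forward as they close: fully open they stand 13 mm farther back than shut.
Start: joints at [-0.119, 0.053, 1.613, -0, 1.476, -0.119], TCP at [0.625, 0, 0.231] pointing down, gripper open.
Joint ranges: [-3.01, 3.01], [-1.01, 2.22], [0.06, 2.58], [-1.02, 4.17], [0.09, 2.62], [-3.14, 3.14]. Speed limits (rad/s): [2.57, 2.57, 3.14, 3.14, 3.14, 3.14].

INTERFACE

Orientations are given as a rotation vector (axis times angle).
In Python, from station import get_obs, get_image, get_calibration, finish_job gives the robot as it stands.
- The arm moves only by the tool servo_tool, never from a script. Its argument "increments" is a list of rows, each a list of 5 numbers: the opening, from 0 (shut) to 1 (fully open), then the shift along the tool's x, y, z in mm, then the turn about the tool's z in degrees. In form: [[jaw, tx, ty, tz, spin], ...]. A call has 1 to 12 rows; each row shifts and turns the commanded pose from where the row before left it, along the tool's axes as they then stand; what a row does not reach is not made up. A row lasts 1/8 s, in which the tool goes at most 62.5 mm and 10.7 degrees, less where a joint would pass 70% of its speed; a pose out of reach is approached as far as the arm can. A call is refused whole if a number of a shift passes 62.5 or a number of a turn 10.7, either way. A call with a gripper value outside its range is refused whole. The fingers move at their own pace and stop on an object; "force" is the grip in N (left out, the last holds). Time passes only in rows, so rows that do not move let the fingers close. It gives the time, the measured TCP pose, the force, the opening and the grip force at its end, in the units of the state.
- get_obs(): the state, without advancing time (a new reading comes with each control period).
- get_image(name): name is "scene" or "side" or "wrist"; returns the picture (480x640x3 uint8, red, green, blue); there is no depth.
- get_calibration(name): a dict with "fx", "fy", "cx", "cy" (pixels), "R" (3x3) and "t" (3): a world point X has camera coordinates R X + t; the wrist camera has in their place "mount" (4x4, takes a point from camera to tool coordinates, whose origin is the TCP and whose axes are the flange's). Camera axes: x right, y down, z forward; pixel columns grow to the right and rows downward; lengths in m; the calibration is good to about 2 mm. A picture is of the moment at which its call begins: read the wrist's pose just before it. get_calibration takes no time and is no camera call.
- finish_job(): hands the job in; it is judged then, once.
The state is a dict: "t": time; "q": joint angles; "dq": joint speeds; "effort": joint torques, N m; "tool_pos": TCP position; "tool_rot": TCP orientation; "contact_force": force on the tool from outside, world axes, zero at the start; "wrist_torque": the same for the moment, N m; "opening": finger opening in m; "grip_force": force on a finger pad.
Only numpy, scipy, OpenCV 4.12 (cv2) and the standard library are available. Lean on these libraries where they do the work, as an engineer would, in place of code of your own. Each camera call takes 0.05 s, during which the arm holds its last target. There are 200 camera calls.

## Working session

There is one attempt and no reset: what is moved stays moved. The work goes in short steps, Python scripts to look and compute and a tool call to move; the robot and the scene stay as the last step left them, time stands still between calls to the robot, and variables do not carry over. Pictures are saved under pics/ and viewed, at most 10 in all, crops included, and the job is handed in when it is done.

Besides the shell and the picture viewer there is one more tool, called as name([rows], argument=value, ...), one row to a line, values as JSON. servo_tool: Moves the arm, as the interface text tells. Its arguments: {"type":"object","properties":{"increments":{"type":"array"},"force":{"type":"number"}},"required":["increments"]}

```bash
mkdir -p pics; python3 - <<'E'
from station import *
import cv2,numpy as np
for n in("scene","side"):
    cv2.imwrite(f"pics/{n}0.png",get_image(n)[:,:,::-1])
for n in("scene","side","wrist"):print(n,get_calibration(n))
o=get_obs();print(o)
E
```

```text
scene {'fx': 569.0546939642603, 'fy': 569.0546939642603, 'cx': 313.03452524316157, 'cy': 245.48230080807215, 'R': array([[ 0.83458224,  0.55086529, -0.00446322],
       [ 0.40525571, -0.61942575, -0.67236861],
       [-0.37314917,  0.55933816, -0.74020303]]), 't': array([-0.37556928, -0.19670868,  1.54602978])}
side {'fx': 567.1828443853702, 'fy': 567.1828443853702, 'cx': 318.2391659098376, 'cy': 239.81096302233553, 'R': array([[ 0.92239769, -0.38592955, -0.0155202 ],
       [-0.21032412, -0.46817462, -0.85824023],
       [ 0.3239541 ,  0.79490308, -0.51301348]]), 't': array([-0.49260756,  0.17367175,  1.15485465])}
wrist {'fx': 361.9781059512702, 'fy': 361.9781059512702, 'cx': 309.9145251059862, 'cy': 240.6215480457038, 'mount': array([[-7.78199949e-04, -9.53907373e-01, -3.00100181e-01,
         7.65933528e-02],
       [ 9.99999529e-01, -5.68238326e-04, -7.86913403e-04,
        -4.54527530e-04],
       [ 5.80114073e-04, -3.00100652e-01,  9.53907366e-01,
        -1.41742013e-01],
       [ 0.00000000e+00,  0.00000000e+00,  0.00000000e+00,
         1.00000000e+00]])}
{'t': 0.1, 'q': array([-1.18996455e-01,  5.32934010e-02,  1.61414884e+00,  7.13075729e-06,
        1.47599997e+00, -1.18974510e-01]), 'dq': array([ 0.00044215, -0.00205743, -0.0020155 , -0.00201768,  0.00054875,
        0.00064909]), 'effort': array([ 6.14647306e-04, -3.94903493e+01, -3.71363103e+01, -4.52310599e-05,
        3.99340541e-03, -4.17574097e-05]), 'tool_pos': array([6.24440195e-01, 7.15610101e-05, 2.30189059e-01]), 'tool_rot': array([-2.22043511e+00, -2.22038487e+00,  1.78636283e-03]), 'contact_force': array([-0.29870396,  0.49554668, -0.08873495]), 'wrist_torque': array([-0.01728217, -0.03706482, -0.00516975]), 'grip_force': 0.0, 'opening': 0.08519958024599887}
```

View pics/scene0.png

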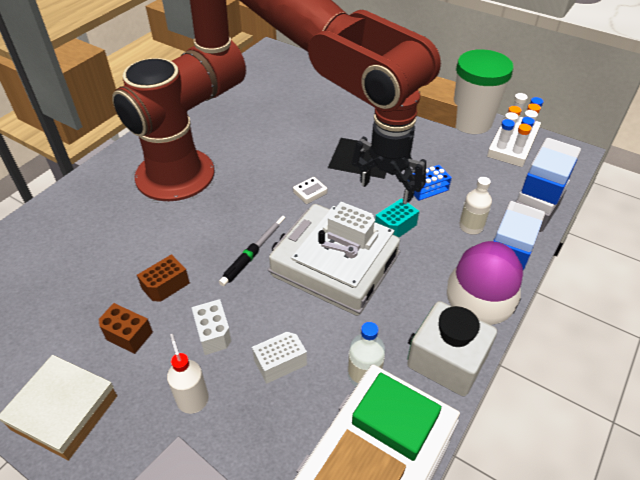

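View pics/side0.png

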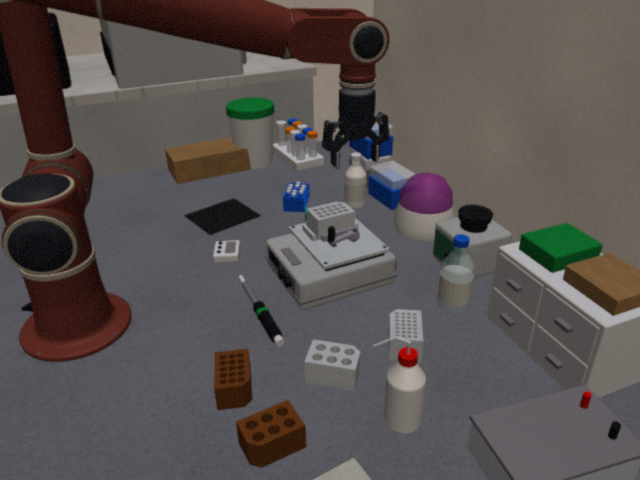

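Candidates for the six-bore block: the aluminium one at scene (211,325) / side (333,363), and the brown one at scene (125,327) / side (271,432). The aluminium one fits the description, since brown is excluded. The fitted block is the aluminium one in the nest, scene (352,222). The turquoise block at scene (398,216) and the brown block at (163,278) are look-alikes. I'll confirm with an enlarged crop.

```bash
cat > h.py <<'E'
import numpy as np,cv2
from station import *
from scipy.spatial.transform import Rotation as Ro
def cam(name,o=None):
    c=get_calibration(name)
    if name!="wrist": return c,c["R"],c["t"]
    T=np.eye(4);T[:3,:3]=Ro.from_rotvec(o["tool_rot"]).as_matrix();T[:3,3]=o["tool_pos"]
    W=np.linalg.inv(T@c["mount"]);return c,W[:3,:3],W[:3,3]
def bp(C,u,v,z):
    c,R,t=C;d=R.T@np.array([(u-c["cx"])/c["fx"],(v-c["cy"])/c["fy"],1]);p=-R.T@t
    return p+d*(z-p[2])/d[2]
def proj(C,X):
    c,R,t=C;x=np.atleast_2d(X)@R.T+t
    return np.c_[x[:,0]/x[:,2]*c["fx"]+c["cx"],x[:,1]/x[:,2]*c["fy"]+c["cy"]]
E
python3 - <<'E'
from h import *
S=cv2.imread("pics/scene0.png");D=cv2.imread("pics/side0.png")
a=cv2.resize(S[290:360,180:250],(400,400),interpolation=2);b=cv2.resize(D[330:400,295:365],(400,400),interpolation=2)
cv2.imwrite("pics/c1.png",np.hstack([a,b]))
cs,cd=cam("scene"),cam("side")
for n,ps,pd,z in[("six",(210,322),(333,356),.05),("fit",(352,217),(331,215),.15),("mat",None,(222,216),.003),("pcr",(280,352),(406,328),.05),("rack",(432,180),(297,192),.045),("timer",(310,188),(227,248),.022),("bluecap",(370,332),(461,243),.165),("white",(483,184),(355,158),.15),("red",(180,360),(407,355),.14),("turq",(398,212),None,.05)]:
    print(n,ps and bp(cs,*ps,z).round(3),pd and bp(cd,*pd,z).round(3))
E
```

```text
six [ 0.426 -0.344  0.05 ] [ 0.419 -0.343  0.05 ]
fit [ 0.561 -0.015  0.15 ] [ 0.551 -0.037  0.15 ]
mat None [0.388 0.329 0.003]
pcr [ 0.587 -0.323  0.05 ] [ 0.574 -0.329  0.05 ]
rack [0.613 0.305 0.045] [0.598 0.302 0.045]
timer [0.355 0.13  0.022] [0.352 0.131 0.022]
bluecap [ 0.741 -0.258  0.165] [ 0.722 -0.269  0.165]
white [0.754 0.238 0.15 ] [0.736 0.226 0.15 ]
red [ 0.486 -0.475  0.14 ] [ 0.483 -0.476  0.14 ]
turq [0.597 0.149 0.05 ] None
```

View pics/c1.png

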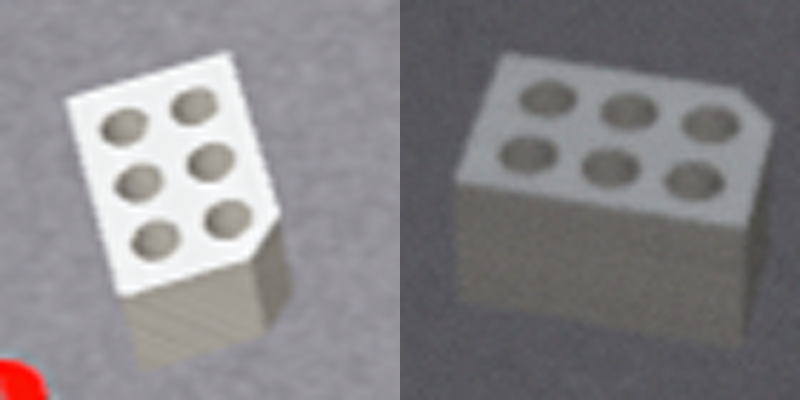

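The crop shows an aluminium block with six large bores and no brown. Its bevel is at crop (265,240), which is scene (226,332), and at side (357,348). Next I'll use the wrist view from where the arm stands, which should cover the mixer.

```bash
python3 - <<'E'
from h import *
o=get_obs();im=get_image("wrist")[:,:,::-1];np.save("o1.npy",o,allow_pickle=True)
cv2.imwrite("pics/w1.png",im);cv2.imwrite("pics/w1b.png",cv2.resize(im,(800,600),interpolation=2))
E
```

```text
(no output)
```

View pics/w1b.png

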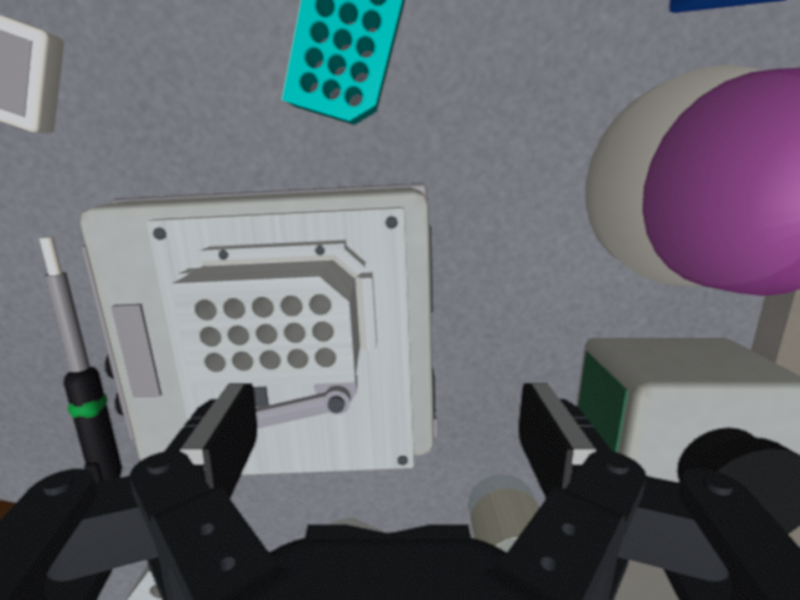

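The wrist view (800-wide) shows the fitted block's bore corners at (205,309), (320,304), (325,357) and (215,362). The platform screws are at (160,234), (391,222) and (402,460), and the lever pivot is at (337,402). A gripper finger hides the knob.

```bash
python3 - <<'E'
from h import *
o=np.load("o1.npy",allow_pickle=True).item();C=cam("wrist",o)
f=lambda u,v,z:bp(C,u/1.25,v/1.25,z)[:2]
def pr(n,P):
    P=np.array(P);print(n,(P*1000).round(1).tolist())
B=[f(205,309,.15),f(320,304,.15),f(325,357,.15),f(215,362,.15)];pr("bores",B);print("ctr",np.mean(B,0))
ang=lambda a,b:np.degrees(np.arctan2(*(b-a)[::-1]))
print("yaw",ang(B[0],B[1]),ang(B[3],B[2]),ang(B[3],B[0])-90,ang(B[2],B[1])-90)
s=[f(160,234,.1),f(391,222,.1),f(402,460,.1)];pr("screws",s);print("yaw",ang(s[0],s[1]),ang(s[2],s[1])-90)
print("screw ctr",(s[0]+s[2])/2)
pr("pivot",[f(337,402,.138)])
# fine corner detection of platform? block bevel/top corners
T=[f(174,283,.15),f(321,275,.15),f(352,303,.15),f(355,385,.15)];pr("top",T);print(ang(T[0],T[1]),ang(T[3],T[2])-90)
# scene and side: bore corners approx for block 6
cs,cd=cam("scene"),cam("side")
k=70/400
S=[bp(cs,180+u*k,290+v*k,.05)[:2] for u,v in[(125,126),(195,105),(228,219),(155,240)]]
D=[bp(cd,295+u*k,330+v*k,.05)[:2] for u,v in[(528-400,154),(548-400,97),(711-400,123),(694-400,180)]]
for X in(S,D):
    pr("six",X);print(np.mean(X,0),ang(X[0],X[3]),ang(X[1],X[2]),ang(X[0],X[1])-90)
Q=[bp(cd,u,v,.003)[:2] for u,v in[(186,213),(232,201),(260,213),(217,232)]];pr("mat",Q);print(np.mean(Q,0),ang(Q[0],Q[1]),ang(Q[3],Q[2]))
E
```

```text
bores [[529.2, 2.4], [588.9, 5.1], [590.2, -24.7], [531.0, -27.6]]
ctr [ 0.55983122 -0.01119781]
yaw 2.607665899662098 2.8489593052055597 3.281811564988331 2.539191811928191
screws [[486.5, 33.3], [625.7, 40.5], [633.8, -127.1]]
yaw 2.9283722400086547 2.7533635794675035
screw ctr [ 0.560125   -0.04686545]
pivot [[594.2, -58.8]]
top [[515.1, 16.3], [590.1, 20.5], [605.4, 5.7], [605.9, -41.4]]
3.18767636395866 0.6068317684223103
six [[396.2, -334.4], [411.3, -313.3], [453.1, -345.0], [437.3, -365.9]]
[ 0.42444815 -0.33964973] -37.445579260434016 -37.15120018395858 -35.702654043955484
six [[393.4, -334.5], [409.0, -313.2], [450.5, -344.4], [435.0, -365.1]]
[ 0.42195648 -0.33929127] -36.400110221192804 -36.953083913700276 -36.30732936906207
mat [[302.0, 387.2], [437.2, 405.4], [488.1, 302.9], [354.6, 249.3]]
[0.39547316 0.33619875] 7.702770363712272 21.909208529601926
```

servo_tool([
  [1, 0, -48, 0, -2.8],
  [1, 0, -47, 0, 0],
  [1, 0, 0, 0, 0],
  [1, 0, 0, 0, 0],
])

```text
t: 0.65
tool_pos: [0.5304, -0.0023, 0.2316]
tool_rot: [2.166, 2.274, 0.001]
contact_force: [0.1, -0.3, 0.2]
opening: 0.085
grip_force: 0.0
```

```bash
python3 - <<'E'
from h import *
o=get_obs();im=get_image("wrist")[:,:,::-1];np.save("o2.npy",o,allow_pickle=True)
cv2.imwrite("pics/w2b.png",cv2.resize(im,(800,600),interpolation=2));print(o["tool_pos"])
D=cv2.imread("pics/side0.png")[190:245,175:270];g=D.max(2)
m=(g<45).astype(np.uint8);n,l,s,c=cv2.connectedComponentsWithStats(m);k=1+s[1:,4].argmax();print(s[k])
ct=max(cv2.findContours((l==k).astype(np.uint8),0,1)[0],key=cv2.contourArea)[:,0]
cd=cam("side");W=np.array([bp(cd,175+u,190+v,.003)[:2]*1000 for u,v in ct],np.float32)
print(cv2.minAreaRect(W))
E
```

```text
[ 0.53035786 -0.00233598  0.23156404]
[  10    9   75   36 1390]
((389.3968811035156, 333.48089599609375), (157.09500122070312, 138.6797637939453), 16.796676635742188)
```

View pics/w2b.png

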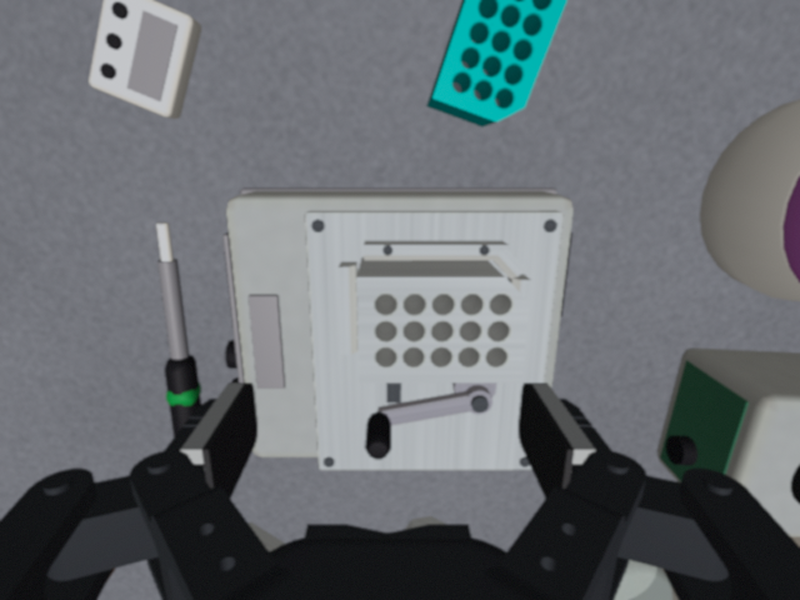

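Knob: top at about (378,447) and base at about (381,414). Pivot bolt: (480,402). Bore corners: (386,304), (501,304), (497,357) and (386,357). The mat segments cleanly, centred at (0.389, 0.333).

```bash
python3 - <<'E'
from h import *
o=np.load("o2.npy",allow_pickle=True).item();C=cam("wrist",o)
f=lambda u,v,z:bp(C,u/1.25,v/1.25,z)[:2]
ang=lambda a,b:np.degrees(np.arctan2(*(b-a)[::-1]))
B=[f(386,304,.15),f(501,304,.15),f(497,357,.15),f(386,357,.15)];print("ctr",np.mean(B,0),ang(B[0],B[1]),ang(B[3],B[2]),ang(B[3],B[0])-90,ang(B[2],B[1])-90)
s=[f(318,226,.1),f(550,226,.1),f(329,462,.1),f(525,462,.1)];print("screws",s,ang(s[0],s[1]),ang(s[2],s[0])-90)
print("knob",f(378,447,.152),f(381,414,.120),"piv",f(480,402,.122),f(480,402,.13))
E
```

```text
ctr [ 0.55936384 -0.01134393] 2.738077647982943 2.7346662974650164 2.693317106785045 2.949029955923052
screws [array([0.48627623, 0.0334074 ]), array([0.62577206, 0.04008997]), array([ 0.4944353 , -0.13410774]), array([ 0.63407325, -0.12745645])] 2.742663329230104 2.7884733614214383
knob [ 0.52828462 -0.08303168] [ 0.52949924 -0.08116039] piv [ 0.59104068 -0.06843385] [ 0.58897055 -0.06389397]
```

servo_tool([
  [0.5, -40, -2.6, 0, 0],
  [0.5, -39.5, -2.6, 0, 0],
  [0.5, 0, 0, 30, 0],
  [0.5, 0, 0, 40, 0],
  [0.5, 0, 0, 36, 0],
  [0.5, 0, 0, 0, 0],
  [0, 0, 0, 0, 0],
  [0, 0, 0, 0, 0],
  [0, 0, 0, 0, 0],
  [0, 0, 0, 0, 0],
], force=40)

```text
t: 1.95
tool_pos: [0.5287, -0.0827, 0.1277]
tool_rot: [2.166, 2.275, -0.003]
contact_force: [-6.3, -0.1, 3.5]
opening: 0.0143
grip_force: 39.0
```

servo_tool([
  [0, -11, 2.9, 0, 0],
  [0, -10.3, 4.7, 0, 0],
  [0, -9.3, 6.4, 0, 0],
  [0, -8.1, 8, 0, 0],
  [0, 0, 0, 0, 0],
])

```text
t: 2.58
tool_pos: [0.552, -0.1226, 0.1276]
tool_rot: [2.164, 2.274, -0.01]
contact_force: [-7.7, -7.9, 2.2]
opening: 0.0142
grip_force: 39.4
```

servo_tool([
  [0, -6.6, 9.3, 0, 0],
  [0, -4.9, 10.4, 0, 0],
  [0, -3, 11.1, 0, 0],
  [0, -1, 11.3, 0, 0],
  [0, 0, 0, 0, 0],
])

```text
t: 3.2
tool_pos: [0.5953, -0.1386, 0.1278]
tool_rot: [2.162, 2.27, -0.014]
contact_force: [-6.4, -15.0, 0.2]
opening: 0.0143
grip_force: 39.9
```

servo_tool([
  [0, -2, 3, 0, 0],
  [0, 0, 2, 0, 0],
  [0, 0, 0, 0, 0],
])

```text
t: 3.58
tool_pos: [0.5956, -0.1387, 0.1275]
tool_rot: [-2.163, -2.271, 0.023]
contact_force: [-24.8, -9.7, 11.3]
opening: 0.0147
grip_force: 41.5
```

servo_tool([
  [0.4, 2, -5, 0, 0],
  [0.4, 0, 0, 0, 0],
  [0.4, 0, 0, 0, 0],
  [0.4, 0, 0, -40, 0],
  [0.6, 0, 0, -60, 0],
  [1, 43, -10, 0, 0],
  [1, 43, -10, 0, 0],
  [1, 43, -10, 0, 0],
  [1, 0, 0, 0, -10],
  [1, 0, 0, 0, -10],
  [1, 0, 0, 0, -10],
  [1, 0, 0, 0, -10],
])

```text
t: 5.08
tool_pos: [0.5596, -0.0051, 0.2257]
tool_rot: [1.248, 2.882, 0.001]
contact_force: [0.1, -0.1, 0.4]
opening: 0.0857
grip_force: 0.0
```

servo_tool([
  [1, 0, 0, 0, -10],
  [1, 0, 0, 0, -10],
  [1, 0, 0, 0, -10],
  [1, 0, 0, 0, -10],
  [1, 0, 0, 0, -10],
  [1, 0, 0, 0, 0],
  [1, 0, 0, 0, 0],
])

```text
t: 5.95
tool_pos: [0.5593, -0.0054, 0.2255]
tool_rot: [-0.073, 3.14, 0.0]
contact_force: [0.7, -0.6, -0.1]
opening: 0.0856
grip_force: 0.0
```

```bash
python3 - <<'E'
from h import *
o=get_obs();im=get_image("wrist")[:,:,::-1];np.save("o3.npy",o,allow_pickle=True)
cv2.imwrite("pics/w3b.png",cv2.resize(im,(800,600),interpolation=2));print(o["tool_pos"])
R=Ro.from_rotvec(o["tool_rot"]).as_matrix();print(R.round(4),np.degrees(np.arctan2(R[1,1],R[0,1])))
E
```

```text
[ 0.55931161 -0.00539937  0.22547107]
[[-9.989e-01 -4.670e-02  3.000e-04]
 [-4.670e-02  9.989e-01  0.000e+00]
 [-3.000e-04  0.000e+00 -1.000e+00]] 92.67850792193322
```

View pics/w3b.png

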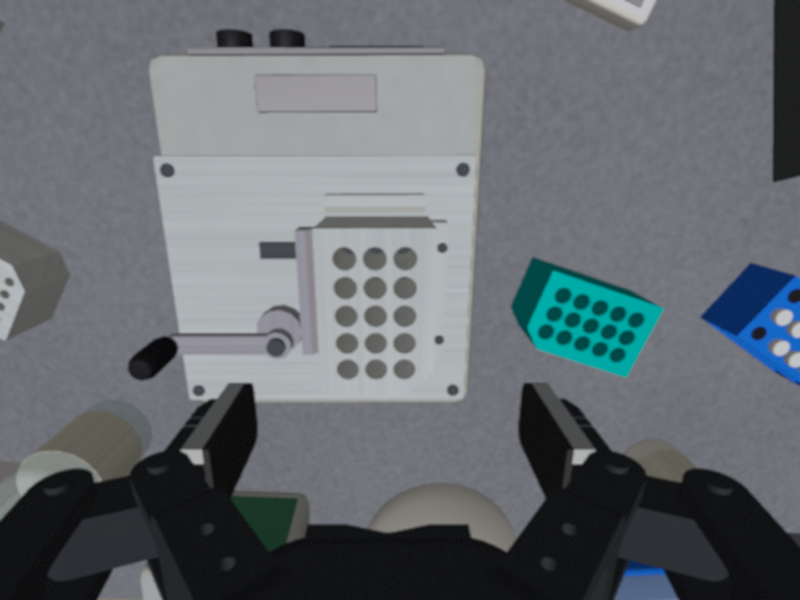

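The lever is fully out: knob at (152,358), pivot at (276,346). The jaw is withdrawn, and the bore corners are at (344,258), (405,258), (404,369) and (348,369).

```bash
python3 - <<'E'
from h import *
o=np.load("o3.npy",allow_pickle=True).item();C=cam("wrist",o)
f=lambda u,v,z:bp(C,u/1.25,v/1.25,z)[:2]
B=[f(344,258,.15),f(405,258,.15),f(404,369,.15),f(348,369,.15)];c=np.mean(B,0);print(c)
s=[f(167,170,.1),f(463,170,.1),f(453,390,.1),f(199,391,.1)];print("screws",np.mean(s,0))
R=Ro.from_rotvec(o["tool_rot"]).as_matrix();print(R[:2,:2].T@(c-o["tool_pos"][:2])*1000, R[:2,:2].T@(np.array([.5594,-.0113])-o["tool_pos"][:2])*1000)
E
```

```text
[ 0.55853952 -0.01182076]
screws [ 0.56011178 -0.04637215]
[ 1.07133023 -6.37829145] [ 0.18745494 -5.89831681]
```

servo_tool([
  [1, 0.5, -6.1, 0, 0],
  [1, 0, 0, 50, 0],
  [1, 0, 0, 40, 0],
  [1, 0, 0, 17.5, 0],
  [1, 0, 0, 0, 0],
  [0.5, 0, 0, 0, 0],
  [0.5, 0, 0, 0, 0],
  [0.5, 0, 0, 0, 0],
  [0.5, 0, 0, 0, 0],
], force=60)

```text
t: 7.12
tool_pos: [0.5607, -0.0118, 0.1206]
tool_rot: [-0.077, 3.136, -0.001]
contact_force: [0.1, 0.1, 6.3]
opening: 0.0586
grip_force: 68.7
```

servo_tool([
  [0.5, 0, 0, -10, 0],
  [0.5, 0, 0, -20, 0],
  [0.5, 0, 0, -50, 0],
  [0.5, 0, 0, -30, 0],
  [0.5, 0, 0, 0, 0],
])

```text
t: 7.75
tool_pos: [0.5607, -0.0119, 0.2321]
tool_rot: [-0.077, 3.134, -0.002]
contact_force: [-0.3, 0.3, -5.2]
opening: 0.0589
grip_force: 67.9
```

servo_tool([
  [0.5, 12, 28, 0, 0],
  [0.5, 22, 50, 0, 0],
  [0.5, 22, 50, 0, 0],
  [0.5, 22, 50, 0, 0],
  [0.5, 22, 50, 0, 0],
  [0.5, 22, 50, 0, 0],
  [0.5, 22, 50, 0, 0],
  [0.5, 11.4, 24.5, 0, 0],
  [0.5, 0, 0, 0, 0],
  [0.5, 0, 0, 0, 0],
])

```text
t: 9.0
tool_pos: [0.3861, 0.332, 0.2263]
tool_rot: [0.077, -3.139, 0.003]
contact_force: [-0.4, -0.8, -4.7]
opening: 0.059
grip_force: 67.6
```

servo_tool([
  [0.5, -3, 1, 50, 0],
  [0.5, 0, 0, 60, 0],
  [0.5, 0, 0, 50, 0],
  [0.5, 0, 0, 23, 0],
  [0.5, 0, 0, 0, 0],
  [0.5, 0, 0, 0, 0],
])

```text
t: 9.75
tool_pos: [0.3908, 0.334, 0.0462]
tool_rot: [-0.075, 3.139, 0.002]
contact_force: [0.9, -0.0, -3.5]
opening: 0.0589
grip_force: 67.5
```

servo_tool([
  [0.5, 0, 0, 10, 0],
  [0.5, 0, 0, 5, 0],
  [0.5, 0, 0, 3, 0],
  [0.5, 0, 0, 0, 0],
  [0.5, 0, 0, 0, 0],
])

```text
t: 10.38
tool_pos: [0.3896, 0.3341, 0.027]
tool_rot: [-0.077, 3.14, 0.0]
contact_force: [-0.5, 0.3, -4.2]
opening: 0.0587
grip_force: 67.7
```

servo_tool([
  [0.5, 0, 0, 2, 0],
  [0.5, 0, 0, 1.5, 0],
  [0.5, 0, 0, 0, 0],
  [0.5, 0, 0, 0, 0],
])

```text
t: 10.88
tool_pos: [0.3896, 0.3341, 0.0237]
tool_rot: [-0.077, 3.14, 0.0]
contact_force: [-2.1, -0.2, 0.0]
opening: 0.0587
grip_force: 68.0
```

servo_tool([
  [0.5, 0, 0, 0.5, 0],
  [1, 0, 0, 0, 0],
  [1, 0, 0, 0, 0],
  [1, 0, 0, 0, 0],
  [1, 0, 0, -40, 0],
  [1, 0, 0, -60, 0],
  [1, 0, 0, -60, 0],
  [1, 0, 0, -47, 0],
  [1, 0, -40, 0, 0],
  [1, 0, -56, 0, 0],
  [1, 0, -56, 0, 0],
  [1, 0, -56, 0, 0],
])

```text
t: 12.38
tool_pos: [0.3995, 0.1247, 0.2299]
tool_rot: [-0.078, 3.139, -0.0]
contact_force: [1.5, -0.6, 1.1]
opening: 0.0854
grip_force: 0.0
```

servo_tool([
  [1, 0, -56, 0, 0],
  [1, 0, -56, 0, 0],
  [1, 0, -56, 0, 0],
  [1, 0, -56, 0, 0],
  [1, 0, -56, 0, 0],
  [1, 0, -56, 0, 0],
  [1, 0, -56, 0, 0],
  [1, 0, -56, 0, 0],
  [1, 0, -18, 0, 0],
  [1, 0, 0, 0, 10],
  [1, 0, 0, 0, 10],
  [1, 0, 0, 0, 10],
])

```text
t: 13.88
tool_pos: [0.4225, -0.3385, 0.2297]
tool_rot: [-0.746, -3.051, -0.001]
contact_force: [0.1, -0.1, -0.4]
opening: 0.0854
grip_force: 0.0
```

servo_tool([
  [1, 0, 0, 0, 9.5],
  [1, 0, 0, 0, 0],
  [1, 0, 0, 0, 0],
])

```text
t: 14.25
tool_pos: [0.4225, -0.3388, 0.2298]
tool_rot: [0.985, 2.983, 0.0]
contact_force: [0.0, 0.2, -0.7]
opening: 0.0856
grip_force: 0.0
```

```bash
python3 - <<'E'
from h import *
o=get_obs();im=get_image("wrist")[:,:,::-1];np.save("o4.npy",o,allow_pickle=True)
S=get_image("scene")[:,:,::-1]
a=cv2.resize(im,(800,600),interpolation=2);a[:170,:220]=cv2.resize(S[120:205,310:420],(220,170),interpolation=2)
cv2.imwrite("pics/w4b.png",a);print(o["tool_pos"])
R=Ro.from_rotvec(o["tool_rot"]).as_matrix();print(np.degrees(np.arctan2(R[1,1],R[0,1])))
E
```

```text
[ 0.4224598  -0.33884527  0.22979089]
53.460297028082216
```

View pics/w4b.png

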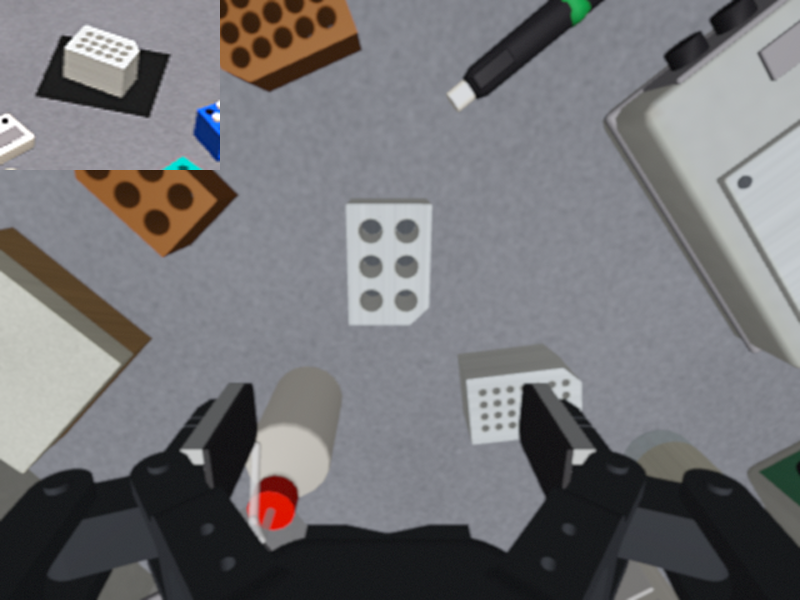

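The fitted block stands mid-mat (inset). The six-bore block's outer bores are at (370,230), (407,230), (405,300) and (371,300), with the bevel at lower right, (420,315).

```bash
python3 - <<'E'
from h import *
o=np.load("o4.npy",allow_pickle=True).item();C=cam("wrist",o)
f=lambda u,v,z:bp(C,u/1.25,v/1.25,z)[:2]
ang=lambda a,b:np.degrees(np.arctan2(*(b-a)[::-1]))
B=[f(370,230,.05),f(407,230,.05),f(405,300,.05),f(371,300,.05)];c=np.mean(B,0);print(c,ang(B[0],B[3]),ang(B[1],B[2]),ang(B[0],B[1])-90)
T=[f(346,204,.05),f(432,204,.05),f(431,304,.05),f(411,325,.05),f(349,325,.05)];print(ang(T[0],T[4]),ang(T[1],T[2]),ang(T[0],T[1])-90,ang(T[4],T[3])-90,(T[1]+T[4])/2)
R=Ro.from_rotvec(o["tool_rot"]).as_matrix();print(R[:2,:2].T@(c-o["tool_pos"][:2])*1000)
E
```

```text
[ 0.4204194  -0.33717836] -36.426033312201014 -37.47786780092593 -36.58893474756241
-36.71081045297671 -35.47306684563384 -36.587245089011006 -36.59563667749836 [ 0.42134721 -0.33736317]
[2.6317968  0.12446099]
```

servo_tool([
  [1, 2.2, 0.1, 40, 0],
  [1, 0, 0, 60, 0],
  [1, 0, 0, 60, 0],
  [1, 0, 0, 40, 0],
  [1, 0, 0, 8, 0],
  [1, 0, 0, 0, 0],
  [1, 0, 0, 0, 0],
])

```text
t: 15.22
tool_pos: [0.4222, -0.3394, 0.0245]
tool_rot: [0.987, 2.978, -0.003]
contact_force: [0.7, -0.4, 1.6]
opening: 0.0853
grip_force: 0.0
```

servo_tool([
  [1, 2, 0, 4, 0],
  [1, 0, 0, 0, 0],
  [0.5, 0, 0, 0, 0],
  [0.5, 0, 0, 0, 0],
  [0.5, 0, 0, 0, 0],
  [0.5, 0, 0, 0, 0],
], force=60)

```text
t: 15.98
tool_pos: [0.4195, -0.3368, 0.0184]
tool_rot: [0.989, 2.981, 0.0]
contact_force: [-0.5, 1.4, 4.4]
opening: 0.0589
grip_force: 68.0
```

servo_tool([
  [0.5, 0, 0, -10, 0],
  [0.5, 0, 0, -40, 0],
  [0.5, 0, 0, -60, 0],
  [0.5, 0, 0, -60, 0],
  [0.5, 0, 0, -45, -9.8],
  [0.5, 0, 0, 0, -9.8],
  [0.5, 0, 0, 0, -9.8],
  [0.5, 0, 0, 0, -9.8],
  [0.5, 0, 0, 0, 0],
  [0.5, 0, 0, 0, 0],
])

```text
t: 17.23
tool_pos: [0.4185, -0.3363, 0.2317]
tool_rot: [0.065, -3.139, -0.002]
contact_force: [-0.3, -0.3, -6.8]
opening: 0.0588
grip_force: 67.8
```

```bash
python3 - <<'E'
from h import *
o=get_obs();im=get_image("wrist")[:,:,::-1];np.save("o5.npy",o,allow_pickle=True)
cv2.imwrite("pics/w5b.png",cv2.resize(im[240:480,160:480],(800,600),interpolation=2));print(o["tool_pos"],o["contact_force"])
R=Ro.from_rotvec(o["tool_rot"]).as_matrix();print(np.degrees(np.arctan2(R[1,1],R[0,1])),R[:2].round(4))
E
```

```text
[ 0.41853728 -0.3362699   0.2317472 ] [-0.32955153 -0.25914918 -6.79285405]
92.36241139136773 [[-0.9991 -0.0412 -0.0015]
 [-0.0412  0.9991  0.0012]]
```

View pics/w5b.png

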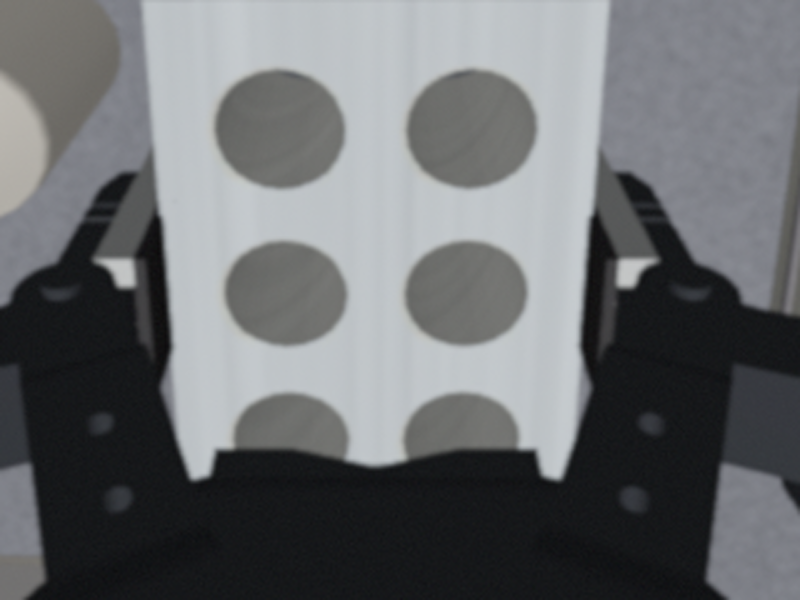

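Block in the gripper: middle bores at (286,293) and (466,293) in the crop. It is square to the tool and its centre is near the TCP.

```bash
python3 - <<'E'
from h import *
o=np.load("o5.npy",allow_pickle=True).item();C=cam("wrist",o)
R=Ro.from_rotvec(o["tool_rot"]).as_matrix()
zt=o["tool_pos"][2]+.0316
c=bp(C,310.4,357.2,zt)
a=bp(C,160+282/2.5,240+128/2.5,zt);b=bp(C,160+471/2.5,240+128/2.5,zt)
off=R.T@(c-o["tool_pos"]);print("offset in tool mm",off*1000, "pitch",np.linalg.norm(a-b)*1000,np.linalg.norm((a+b)/2-c)*1000)
y=np.radians(92.75);Rt=np.array([[np.cos(y+np.pi/2),np.cos(y)],[np.sin(y+np.pi/2),np.sin(y)]])
tcp=np.array([.5591,-.0143])-Rt@off[:2];print("TCP target",tcp,"move",R[:2,:2].T@(tcp-o["tool_pos"][:2])*1000)
E
```

```text
offset in tool mm [ -0.63723599  -0.15894653 -31.60119556] pitch 25.237731874218568 25.682663936466398
TCP target [ 0.55845587 -0.01417181] move [-153.07703353  316.05661046]
```

servo_tool([
  [0.5, -10, 20, 0, -0.4],
  [0.5, -22, 45, 0, 0],
  [0.5, -22, 45, 0, 0],
  [0.5, -22, 45, 0, 0],
  [0.5, -22, 45, 0, 0],
  [0.5, -22, 45, 0, 0],
  [0.5, -22, 45, 0, 0],
  [0.5, -11, 26, 0, 0],
  [0.5, 0, 0, 0, 0],
  [0.5, 0, 0, 0, 0],
  [0.5, 0, 0, 0, 0],
])

```text
t: 18.65
tool_pos: [0.5558, -0.0143, 0.2327]
tool_rot: [0.077, -3.14, 0.0]
contact_force: [-0.4, -0.3, -5.8]
opening: 0.0588
grip_force: 68.0
```

```bash
cat > m.py <<'E'
from h import *
o=get_obs();R=Ro.from_rotvec(o["tool_rot"]).as_matrix();print(o["tool_pos"],np.degrees(np.arctan2(R[1,1],R[0,1])),R[2].round(4))
print(R[:2,:2].T@(np.array([.5585,-.0142])-o["tool_pos"][:2])*1000)
E
python3 m.py
```

```text
[ 0.55577456 -0.01432388  0.23272852] 92.80042766491431 [ 2.e-04 -3.e-04 -1.e+00]
[-2.72823318 -0.00942534]
```

servo_tool([
  [0.5, -2.7, 0, 20, 0],
  [0.5, 0, 0, 40, 0],
  [0.5, 0, 0, 30, 0],
  [0.5, 0, 0, 0, 0],
  [0.5, 0, 0, 0, 0],
  [0.5, 0, 0, 0, 0],
])

```text
t: 19.4
tool_pos: [0.5601, -0.0136, 0.145]
tool_rot: [-0.079, 3.137, -0.001]
contact_force: [-0.1, 0.5, -6.1]
opening: 0.0589
grip_force: 67.9
```

```bash
python3 m.py
```

```text
[ 0.56009464 -0.01358783  0.14498777] 92.88859674433321 [-3.7e-03 -8.0e-04 -1.0e+00]
[ 1.62345125 -0.53103576]
```

servo_tool([
  [0.5, 1.4, -0.5, 0, 0],
  [0.5, 0, 0, 4, 0],
  [0.5, 0, 0, 4, 0],
  [0.5, 0, 0, 0, 0],
  [0.5, 0, 0, 0, 0],
])

```text
t: 20.02
tool_pos: [0.5573, -0.0138, 0.1347]
tool_rot: [0.08, -3.14, -0.0]
contact_force: [-0.8, -0.1, -5.3]
opening: 0.0592
grip_force: 67.9
```

```bash
python3 m.py
```

```text
[ 0.55730412 -0.01380423  0.13468129] 92.90173299570452 [ 2.e-04  0.e+00 -1.e+00]
[-1.17431324 -0.45580209]
```

servo_tool([
  [0.5, -0.9, -0.4, 0, 0],
  [0.5, 0, 0, 4, 0],
  [0.5, 0, 0, 3, 0],
  [0.5, 0, 0, 0, 0],
  [0.5, 0, 0, 0, 0],
])

```text
t: 20.65
tool_pos: [0.5582, -0.0142, 0.1277]
tool_rot: [0.08, -3.14, -0.0]
contact_force: [0.9, -0.7, -6.2]
opening: 0.059
grip_force: 67.9
```

```bash
python3 m.py
```

```text
[ 0.55823908 -0.01415578  0.12773278] 92.90268032752651 [ 1.e-04  0.e+00 -1.e+00]
[-0.25834154 -0.05737375]
```

Free and on target, with the underside at about 0.109. I'll keep lowering.

servo_tool([
  [0.5, 0, 0, 3, 0.1],
  [0.5, 0, 0, 3, 0],
  [0.5, 0, 0, 0, 0],
  [0.5, 0, 0, 0, 0],
])

```text
t: 21.15
tool_pos: [0.5583, -0.0142, 0.1218]
tool_rot: [-0.077, 3.141, -0.0]
contact_force: [-0.1, 0.5, -6.3]
opening: 0.0589
grip_force: 67.9
```

servo_tool([
  [0.5, 0, 0, 2, 0],
  [0.5, 0, 0, 1.5, 0],
  [0.5, 0, 0, 0, 0],
  [0.5, 0, 0, 0, 0],
])

```text
t: 21.65
tool_pos: [0.5584, -0.0142, 0.1184]
tool_rot: [-0.077, 3.14, -0.0]
contact_force: [-1.3, -0.8, -5.3]
opening: 0.0588
grip_force: 68.0
```

servo_tool([
  [0.5, 0, 0, 0.8, 0],
  [0.5, 0, 0, 0.4, 0],
  [0.5, 0, 0, 0, 0],
  [0.5, 0, 0, 0, 0],
])

```text
t: 22.15
tool_pos: [0.5584, -0.0142, 0.1184]
tool_rot: [-0.077, 3.14, -0.0]
contact_force: [-5.8, -0.7, 3.3]
opening: 0.0588
grip_force: 69.3
```

servo_tool([
  [1, 0, 0, 0, 0],
  [1, 0, 0, 0, 0],
  [1, 0, 0, 0, 0],
  [1, 0, 0, -30, 0],
  [1, 0, 0, -50, 0],
  [1, 0, 0, -30, 0],
  [1, 0, 0, 0, 0],
  [1, 0, 0, 0, 0],
])

```text
t: 23.15
tool_pos: [0.5578, -0.0141, 0.2259]
tool_rot: [0.077, -3.139, -0.0]
contact_force: [0.6, -0.5, 0.1]
opening: 0.0858
grip_force: 0.0
```

```bash
python3 - <<'E'
from h import *
o=get_obs();im=get_image("wrist")[:,:,::-1];np.save("o6.npy",o,allow_pickle=True)
cv2.imwrite("pics/w6b.png",cv2.resize(im[120:330,100:380],(800,600),interpolation=2));print(o["tool_pos"])
E
```

```text
[ 0.55777369 -0.01411217  0.22585528]
```

View pics/w6b.png

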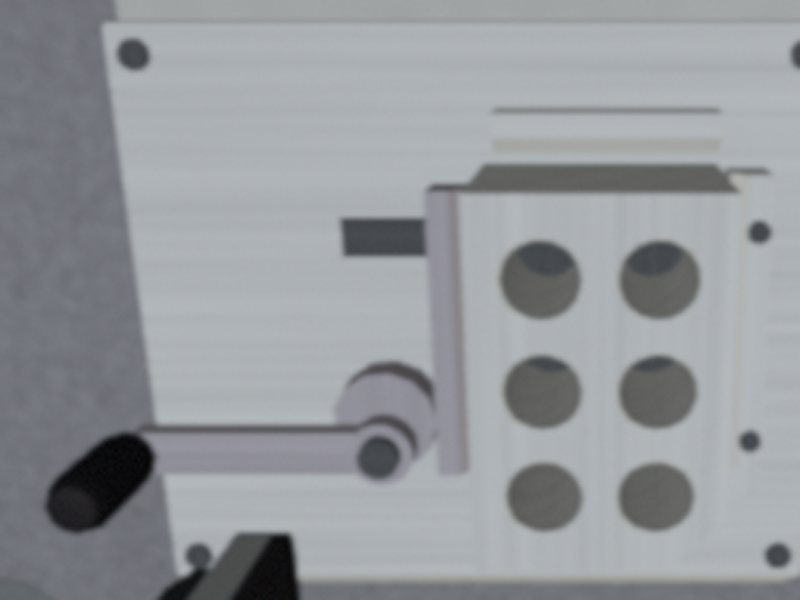

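The six-bore block sits square in the nest, with no tilt visible. The lever is still out, with the knob at crop (75,505). Now I'll swing it back in.

servo_tool([
  [0.6, -10.7, -42.1, 0, 0],
  [0.5, -10.5, -42.1, 0, 0],
  [0.5, -10.5, -42.1, 0, 0],
  [0.5, 0, 0, 0, 10],
  [0.5, 0, 0, 0, 10],
  [0.5, 0, 0, 0, 10],
  [0.5, 0, 0, 0, 10],
  [0.5, 0, 0, 0, 10],
  [0.5, 0, 0, 0, 10],
  [0.5, 0, 0, 0, 10],
  [0.5, 0, 0, 0, 10],
  [0.5, 0, 0, 0, 10],
])

```text
t: 24.7
tool_pos: [0.5951, -0.1385, 0.2245]
tool_rot: [-2.171, -2.266, 0.002]
contact_force: [-0.6, 1.3, 0.3]
opening: 0.0429
grip_force: 0.0
```

servo_tool([
  [0.5, 0, 0, 20, 0],
  [0.5, 0, 0, 30, 0],
  [0.5, 0, 0, 0, 0],
  [0.5, 0, 0, 0, 0],
])

```text
t: 25.2
tool_pos: [0.5959, -0.1387, 0.1765]
tool_rot: [-2.164, -2.276, 0.001]
contact_force: [-0.7, 0.5, 1.3]
opening: 0.0424
grip_force: 0.0
```

```bash
sed 's/.5585,-.0142/.5956,-.1387/' m.py > k.py; python3 k.py
```

```text
[ 0.59588308 -0.13870628  0.17653234] 2.871168240481401 [ 4.e-04 -1.e-03 -1.e+00]
[ 0.02044914 -0.28241121]
```

```bash
python3 - <<'E'
from h import *
C=cam("wrist",np.load("o6.npy",allow_pickle=True).item())
for z in(.12,.124,.128):print(z,bp(C,232.7,280,z)[:2])
print(bp(C,126.3,297.5,.152)[:2], bp(C,100+135/2.857,120+452/2.857,.121)[:2])
E
```

```text
0.12 [ 0.59226774 -0.07047315]
0.124 [ 0.59047888 -0.06963167]
0.128 [ 0.58869003 -0.06879019]
[ 0.59381381 -0.13374067] [ 0.59342027 -0.13324955]
```

servo_tool([
  [0.5, 0, 0, 25, 0],
  [0.5, 0, 0, 24, 0],
  [0.5, 0, 0, 0, 0],
  [0, 0, 0, 0, 0],
  [0, 0, 0, 0, 0],
  [0, 0, 0, 0, 0],
  [0, 0, 0, 0, 0],
], force=40)

```text
t: 26.08
tool_pos: [0.5953, -0.1393, 0.1303]
tool_rot: [-2.165, -2.275, 0.004]
contact_force: [-8.3, -1.4, 5.1]
opening: 0.0145
grip_force: 39.0
```

servo_tool([
  [0, 1, -11.3, 0, 0],
  [0, 2.9, -10.9, 0, 0],
  [0, 4.8, -10.3, 0, 0],
  [0, 6.5, -9.3, 0, 0],
  [0, 8, -8, 0, 0],
  [0, 0, 0, 0, 0],
])

```text
t: 26.82
tool_pos: [0.5455, -0.119, 0.1304]
tool_rot: [2.164, 2.273, -0.001]
contact_force: [-4.5, -4.2, 6.1]
opening: 0.0141
grip_force: 40.3
```

servo_tool([
  [0, 9.3, -6.5, 0, 0],
  [0, 10.3, -4.8, 0, 0],
  [0, 5.5, -1.5, 0, 0],
  [0, 0, 0, 0, 0],
])

```text
t: 27.32
tool_pos: [0.5316, -0.095, 0.1304]
tool_rot: [2.165, 2.273, -0.003]
contact_force: [-5.3, -5.2, 7.0]
opening: 0.0143
grip_force: 40.5
```

servo_tool([
  [0, 5.4, -1.4, 0, 0],
  [0, 4, -0.6, 0, 0],
  [0, 3, -0.3, 0, 0],
  [0, 0, 0, 0, 0],
])

```text
t: 27.82
tool_pos: [0.5283, -0.0831, 0.1303]
tool_rot: [2.166, 2.273, -0.005]
contact_force: [-7.3, -6.0, 8.7]
opening: 0.0146
grip_force: 40.6
```

servo_tool([
  [0, 3, 0, 0, 0],
  [0, 2, 0, 0, 0],
  [0, 0, 0, 0, 0],
])

```text
t: 28.2
tool_pos: [0.5274, -0.0774, 0.1302]
tool_rot: [-2.166, -2.275, 0.006]
contact_force: [-8.7, -2.5, 11.0]
opening: 0.0142
grip_force: 40.9
```

servo_tool([
  [0, 3, 0, 0, 0],
  [0, 3, 0, 0, 0],
  [0, 0, 0, 0, 0],
])

```text
t: 28.58
tool_pos: [0.5268, -0.0717, 0.1302]
tool_rot: [-2.167, -2.274, 0.007]
contact_force: [-10.1, -5.1, 10.9]
opening: 0.0141
grip_force: 41.0
```

servo_tool([
  [0, 2, 0, 0, 0],
  [0, 2, 0, 0, 0],
  [0, 0, 0, 0, 0],
])

```text
t: 28.95
tool_pos: [0.5268, -0.0707, 0.1302]
tool_rot: [2.163, 2.272, -0.014]
contact_force: [-9.4, -14.6, 8.7]
opening: 0.0143
grip_force: 40.7
```

servo_tool([
  [0, 2, 0, 0, 0],
  [0, 0, 0, 0, 0],
  [0, 0, 0, 0, 0],
])

```text
t: 29.32
tool_pos: [0.5268, -0.0705, 0.1303]
tool_rot: [2.161, 2.27, -0.018]
contact_force: [-8.9, -20.0, 7.4]
opening: 0.0144
grip_force: 40.6
```

servo_tool([
  [0, -3.5, 0, 0, 0],
  [0.4, 0, 0, 0, 0],
  [0.4, 0, 0, 0, 0],
  [0.4, 0, 0, 0, 0],
  [0.4, 0, 0, -40, 0],
  [0.6, 0, 0, -60, 0],
  [1, 35, 0, 0, 0],
  [1, 35, 0, 0, 0],
  [1, 0, 0, 0, 0],
  [1, 0, 0, 0, 0],
])

```text
t: 30.58
tool_pos: [0.5242, 0.002, 0.2278]
tool_rot: [-2.166, -2.276, 0.001]
contact_force: [0.5, -0.2, -0.4]
opening: 0.0854
grip_force: 0.0
```

```bash
python3 - <<'E'
from h import *
im=get_image("wrist")[:,:,::-1];S=get_image("scene")[:,:,::-1]
a=cv2.resize(im[140:380,180:500],(800,600),interpolation=2);b=np.vstack([cv2.resize(a,(640,480)),cv2.resize(S[120:165,310:470],(640,120)) *0])[:600]
b=np.zeros((600,800,3),np.uint8);b[:480,:640]=cv2.resize(a,(640,480));b[480:,:160]=cv2.resize(S[130:190,320:400],(160,120));b[420:600,640:800]=cv2.resize(S[190:280,310:390],(160,180))
cv2.imwrite("pics/w7.png",b);print(get_obs()["tool_pos"])
E
```

```text
[0.52423116 0.00146765 0.22784679]
```

View pics/w7.png

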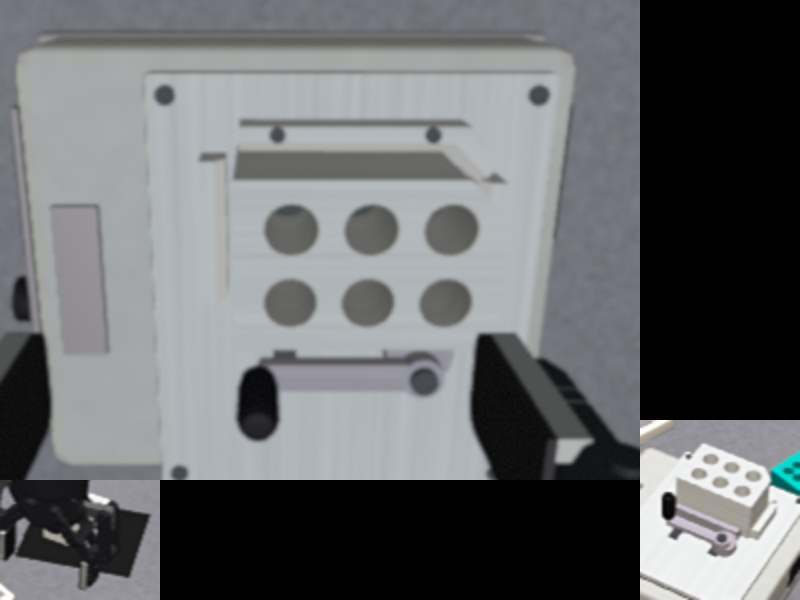

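The lever lies along the jaw from (258,400) to (424,380), so it is fully in. The six-bore block is against the fence with its bevel in the bevelled corner at (470,170). The robot is clear of everything.

```bash
python3 -c "
from station import *
print(finish_job())"
```

```text
the job is handed in; nothing more can be done
None
```

The job is handed in at about 31 s: the fitted block stands upright in the middle of the mat, and the six-bore block is seated in the nest, bevel in the bevelled corner, and clamped with the lever fully in.

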